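# Click the cover onto the junction box

### The job

The cover of the grey junction box on the mounting board has only been laid on. Press it down until it has clicked home along all four edges, so that it lies flat on the rim with every catch sprung back over its edge, and leave the things that lie on the board where they are.

Things in the scene. Friction and masses are not known exactly. Their poses are not given: they have to be found in the camera images.
- junction_box: Grey plastic junction box, 120 (x) x 160 (y) x 70 mm, walls 4 mm, fixed. Origin: centre of its underside, 18 mm above the bench; z up. The rim on which the cover must lie is at z = 70 mm. Outside the middle of each side stands a sprung catch between two fixed guide ribs, which reach up to z = 94 mm and keep the cover within 1.5 mm of its place.
- board: Plywood mounting board, 240 (x) x 360 (y) x 18 mm, screwed to the bench. Origin: centre of its underside. The junction box sits on it 40 mm to the +y side of its centre, with the same axes; conduit joins the box to a small closed switch box at the board's -y end. No part on the board is taller than the catches and ribs.
- cover: Loose grey plastic cover, about 0.2 kg: flange 128 (x) x 168 (y) x 5 mm, flat raised panel 98 x 138 mm whose face is 11 mm above the flange's underside. Origin: centre of the flange's underside; axes as the box's. At first it lies level on the sloping tops of the four catches, about 82 mm above the box's underside; clicked home, at 70 mm.
- panel (a point): Centre of the cover's flat panel face. Pressed down on the panel 20 to 30 mm in from an edge, at its middle, that edge snaps past its catch at about 15 N and stays down; the opposite edge may tip up by some 15 mm until pressed in turn. Pressing the centre alone needs about 45 N.
- edge_near (a point): Middle of the cover's edge on the side that faces -x of the box (towards the robot at yaw 0), at the flange's underside. Height in the box's frame: about 82 mm lying loose, 70 mm clicked home.
- edge_far (a point): Middle of the cover's edge on the +x side of the box, at the flange's underside. Height in the box's frame: about 82 mm lying loose, 70 mm clicked home.
- edge_left (a point): Middle of the cover's edge on the +y side of the box, at the flange's underside. Height in the box's frame: about 82 mm lying loose, 70 mm clicked home.
- edge_right (a point): Middle of the cover's edge on the -y side of the box, at the flange's underside. Height in the box's frame: about 82 mm lying loose, 70 mm clicked home.
- catch_near (a joint): Dark grey sprung catch, 26 mm wide, on the side that faces -x of the box (towards the robot at yaw 0); top 92 mm above the box's underside. Bend outwards in rad: 0 = upright, its nose 4 mm in over the flange's edge, nose underside at 76 mm; about 0.07 while the edge passes, then it springs back to 0 with a click. At the start the cover lies on top of it and it also reads about 0.
- catch_far (a joint): Dark grey sprung catch, 26 mm wide, on the +x side of the box; top 92 mm above the box's underside. Bend outwards in rad: 0 = upright, its nose 4 mm in over the flange's edge, nose underside at 76 mm; about 0.07 while the edge passes, then it springs back to 0 with a click. At the start the cover lies on top of it and it also reads about 0.
- catch_left (a joint): Dark grey sprung catch, 26 mm wide, on the +y side of the box; top 92 mm above the box's underside. Bend outwards in rad: 0 = upright, its nose 4 mm in over the flange's edge, nose underside at 76 mm; about 0.07 while the edge passes, then it springs back to 0 with a click. At the start the cover lies on top of it and it also reads about 0.
- catch_right (a joint): Dark grey sprung catch, 26 mm wide, on the -y side of the box; top 92 mm above the box's underside. Bend outwards in rad: 0 = upright, its nose 4 mm in over the flange's edge, nose underside at 76 mm; about 0.07 while the edge passes, then it springs back to 0 with a click. At the start the cover lies on top of it and it also reads about 0.
- screwdriver: Bystander. Screwdriver with a black handle, 190 mm long, lying on the board in front of the box; origin at its middle.
- gland: Bystander. Grey cable gland, 34 mm across, 36 mm high, standing on the board behind the box; origin under its centre.
- coupling: Bystander. Short conduit coupling, 29 mm across, 40 mm high, standing on the board behind the box; origin under its centre.
Not all that is in view belongs to the job. There is more than one size of the cover; the job needs the smallest.

How it is judged:
By the outcome, as a careful person would: the job done as asked, in the order asked, and still so for the second after the job is handed in, with the robot touching nothing.
It also fails if it takes over 48 s, if anything falls off the work surface, if the arm or the gripper's body presses on something with over 40 N, if the wrist force passes 120 N, or if a joint passes its speed limit or range.

### The arm

A 7-joint arm with a two-finger parallel gripper is mounted at the origin on the work surface. World frame = base frame: x ahead of the robot, y to its left, z up, the work surface at z = 0. Lengths are in mm, angles in rad, forces in N, time in s.
With the tool pointing down it reaches from about 400 to 875 mm from the base axis. Payload 4.4 kg.
Tool frame: the origin (TCP) lies at the very end of the fingers, on their centre line; the grasp point (between the pads) lies 19 mm behind it; y points along the fingers, z is the direction in which the jaws open and shut, and the axes are right-handed (so a half turn about y gives the same grasp; the last joint's range is limited). The gripper opens to 85 mm and grips with 20 to 120 N. Pads are 22 mm wide; open, the fingers measure 114 mm over their backs; the gripper's body (76 mm by 85 mm) begins 54 mm behind the grasp point. The pads swing forward as they close: fully open they stand 13 mm farther back than shut.
Start: joints at [-1.228, 0.628, 0.038, 1.517, -0.027, 0.996, -0.02], TCP at [258.359, 596.463, 231.313] pointing down, gripper open.
Joint ranges: [-3.06, 3.06], [-0.37, 2.12], [-1.25, 1.32], [0.18, 2.47], [-1.1, 4.24], [0.23, 1.98], [-2.94, 2.94]. Speed limits (rad/s): [2.57, 2.57, 3.14, 3.14, 3.14, 3.14, 3.14].

### API

Orientations are given as [roll, pitch, yaw] about the fixed x, y, z axes, in that order (R = Rz(yaw) Ry(pitch) Rx(roll)).
In Python, from cell import ctrl, imaging, finish_job gives the robot as it stands.
- The arm moves only by the shell command python3 -m inch 'ROWS'. ROWS is JSON, one flat list of numbers, 7 for each row, row after row: the opening, from 0 (shut) to 1 (fully open), then the shift along the tool's x, y, z in cm, then the turn, a rotation vector about the tool's x, y, z in degrees. A call has 1 to 12 rows; each row is the pose to reach, as a shift and turn from the pose commanded when the call began, along the tool's axes at that moment; what a row does not reach only later rows make up. A row lasts 1/10 s, in which the tool goes at most 50 mm and 8.59 degrees, less where a joint would pass 70% of its speed; a pose out of reach is approached as far as the arm can. A call with a gripper value outside its range is refused whole. The fingers move at their own pace and stop on an object; the grip force is fixed at half the most. Time passes only in rows, so rows that repeat a pose let the fingers close. It gives the time, the measured TCP pose, the force and the opening at its end, in the units of the state.
- ctrl.read_state(): the state, without advancing time (a new reading comes with each control period).
- imaging.get_image(name): name is "scene" or "side" or "wrist"; returns a dict with "img" (480x640x3 uint8, red, green, blue), "fx", "fy", "cx", "cy" (pixels), "dist" ([k1, k2, p1, p2, k3] as OpenCV has them; the pictures are not rectified), "R" (3x3) and "t" (3): a world point X has camera coordinates R X + t. Camera axes: x right, y down, z forward; pixel columns grow to the right and rows downward; lengths in mm; the calibration is good to about 2 mm. A picture is of the moment at which its call begins. There is no depth.
- finish_job(): hands the job in, once; it reports no verdict.
The state is a dict: "clock": time; "qpos": joint angles; "qd": joint speeds; "tau": joint torques, N m; "eef_pos": TCP position; "tool_rot": TCP orientation; "force": force on the tool from outside, world axes, zero at the start; "torque": the same for the moment, N m; "width": finger opening in mm.
Only numpy, scipy, OpenCV 4.12 (cv2) and the standard library are available. Lean on these libraries where they do the work, as an engineer would, in place of code of your own. Each camera call takes 0.05 s, during which the arm holds its last target.

## Working session

There is one attempt and no reset: what is moved stays moved. The work goes in short steps, Python scripts to look and compute and a shell command to move; the robot and the scene stay as the last step left them, time stands still between calls to the robot, and variables do not carry over. Pictures are saved under pics/ and viewed, and the job is handed in when it is done.

```bash
ls; mkdir -p pics
cat > h.py <<'E'
import numpy as np, cv2
from cell import ctrl, imaging
def snap(n,f):
    d=imaging.get_image(n); cv2.imwrite(f'pics/{f}.png',cv2.cvtColor(d['img'],cv2.COLOR_RGB2BGR)); np.save(f'pics/{f}.npy',d,allow_pickle=True); return d
def load(f): return np.load(f'pics/{f}.npy',allow_pickle=True).item()
def K(d): return np.array([[d['fx'],0,d['cx']],[0,d['fy'],d['cy']],[0,0,1.]])
def ray(d,p):
    n=cv2.undistortPoints(np.array([[p]],float),K(d),np.array(d['dist'],float))[0,0]
    R=np.array(d['R']);t=np.array(d['t']); return -R.T@t, R.T@np.array([n[0],n[1],1.])
def onz(d,p,z):
    c,v=ray(d,p); return c+v*(z-c[2])/v[2]
def proj(d,X):
    R=np.array(d['R'],float);t=np.array(d['t'],float)
    return cv2.projectPoints(np.array(X,float).reshape(-1,1,3),cv2.Rodrigues(R)[0],t,K(d),np.array(d['dist'],float))[0][:,0]
E
python3 - <<'E'
from h import *
np.set_printoptions(precision=3,suppress=True)
for n in('scene','side','wrist'):
    d=snap(n,n+'0'); c,v=ray(d,(d['cx'],d['cy'])); print(n,c,v,d['fx'])
print(ctrl.read_state())
E
```

```text
pics
scene [ 870.94  -495.696  749.625] [-0.379  0.603 -0.702] 436.3381663850752
side [ 446.796 -798.716  679.832] [ 0.058  0.827 -0.56 ] 471.03586259106913
wrist [186.175 627.649 373.468] [ 0.276 -0.122 -0.953] 350.98419284823063
{'clock': 0.15, 'qpos': array([-1.228,  0.629,  0.038,  1.518, -0.027,  0.996, -0.02 ]), 'qd': array([ 0.   , -0.003,  0.001, -0.003,  0.001,  0.001, -0.001]), 'tau': array([  0.002, -56.381,   1.228, -19.365,   0.011,   0.007,  -0.   ]), 'eef_pos': array([258.15 , 596.041, 230.609]), 'tool_rot': array([-1.572, -0.   , -0.409]), 'force': array([ 0.193,  0.725, -0.411]), 'torque': array([-0.043,  0.016,  0.019]), 'width': 85.3967907524171}
```

View pics/scene0.png

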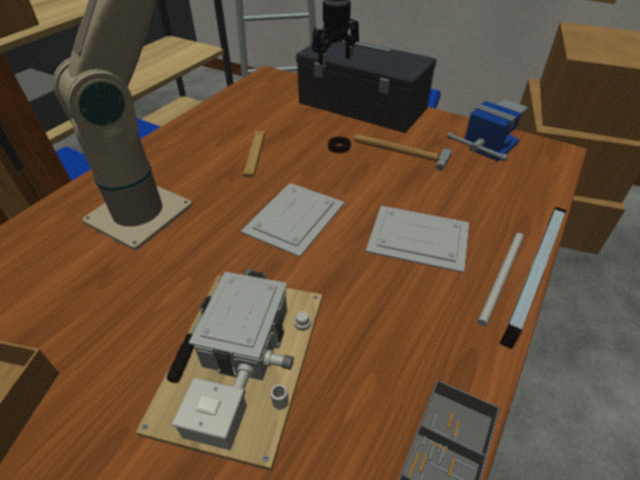

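View pics/side0.png

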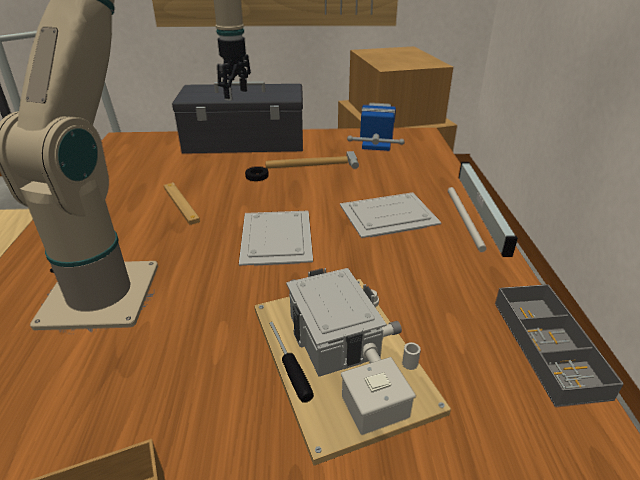

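View pics/wrist0.png

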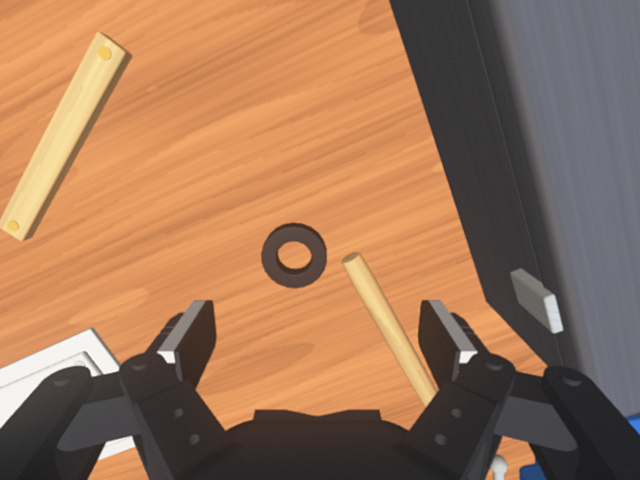

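The covers that could be mistaken for the right one, by side-view pixel, are the one on the box (333,303), one on the bench at (277,237) and one at (390,213). The description says it lies on the box. I'll check that in a close crop and measure all three.

Run:
```python
from h import *
a=cv2.imread('pics/side0.png')[255:465,240:460]; b=cv2.imread('pics/scene0.png')[260:470,130:330]
cv2.imwrite('pics/cropA.png',cv2.resize(a,None,fx=2.8,fy=2.8,interpolation=cv2.INTER_CUBIC))
cv2.imwrite('pics/cropB.png',cv2.resize(b,None,fx=2.8,fy=2.8,interpolation=cv2.INTER_CUBIC))
```

```text
(no output)
```

View pics/cropA.png

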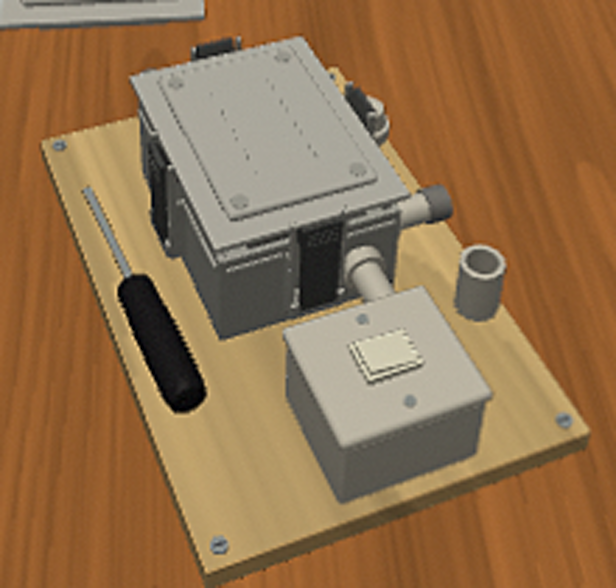

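View pics/cropB.png

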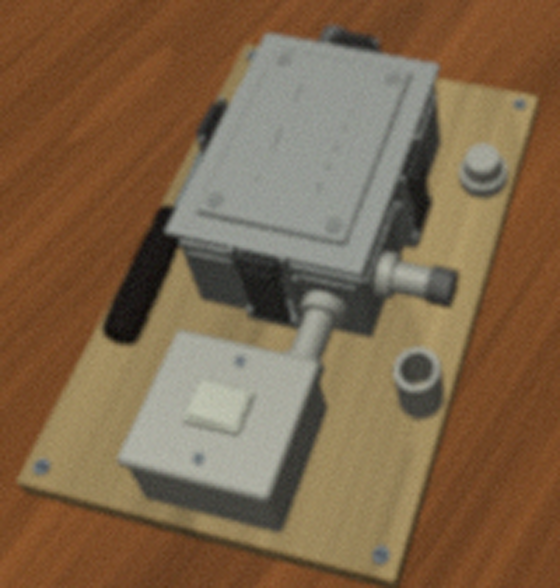

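Run:
```python
from h import *
np.set_printoptions(precision=1,suppress=True)
def rep(n,d,pts,z):
    P=np.array([onz(d,p,z) for p in pts]); e=np.diff(np.vstack([P,P[:1]]),axis=0)
    print(n,P.mean(0),'edges',np.linalg.norm(e,axis=1),'ang',np.degrees(np.arctan2(e[:,1],e[:,0]))); return P
s=load('side0'); c=load('scene0')
A=lambda l:[(x/2.8+240,y/2.8+255) for x,y in l]; B=lambda l:[(x/2.8+130,y/2.8+260) for x,y in l]
rep('flange side',s,A([(132,75),(302,37),(412,195),(217,250)]),105)
rep('panel side',s,A([(162,76),(294,45),(376,178),(230,217)]),111)
rep('flange scene',c,B([(175,235),(265,35),(438,66),(365,273)]),105)
rep('panel scene',c,B([(197,212),(274,48),(413,73),(346,243)]),111)
rep('board side',s,A([(41,140),(340,68),(589,433),(210,572)]),18)
rep('board scene',c,B([(20,480),(248,44),(537,95),(397,575)]),18)
rep('decoy1',s,[(245,213),(309,211),(312,260),(240,260)],8)
rep('decoy2',s,[(340,204),(415,193),(439,221),(364,233)],8)
```

```text
flange side [ 497.9 -166.4  105. ] edges [124.3 167.1 126.2 168.9] ang [  16.7  -71.6 -162.4  107.7]
panel side [ 498.  -165.4  111. ] edges [ 95.8 138.2  94.8 137.5] ang [  17.5  -73.7 -163.   106.7]
flange scene [ 498. -165.  105.] edges [166.4 127.4 164.3 122.3] ang [ 110.7   18.   -71.1 -161.1]
panel scene [ 496.6 -165.6  111. ] edges [136.4 100.7 136.2  97.2] ang [ 109.4   18.1  -72.1 -161.8]
board side [ 510.7 -204.8   18. ] edges [239.7 356.  234.6 358.5] ang [  17.3  -72.6 -162.1  108.2]
board scene [ 509.  -201.4   18. ] edges [357.2 236.1 356.2 237.5] ang [ 107.9   18.3  -71.8 -161.5]
decoy1 [377.1 203.5   8. ] edges [174.7 223.7 169.6 213.2] ang [  0.7 -89.6 177.2  91.9]
decoy2 [684.1 298.4   8. ] edges [232.4 159.2 213.5 157.9] ang [  13.4  -78.4 -167.1  108.5]
```

The cover on the box measures about 125 x 167 mm, centred at (497.5, -165.5) with yaw about 17.7°. The board gives the same centre, to within about 2 mm. The other two covers are about 160–175 x 220 mm, so the one on the box is the smallest and the right one. I'll shut the gripper and travel to above its near side.

```bash
python3 -m inch '[0,4.1,0,-5.2,0,4,0, 0,8.2,0,-10.5,0,8,0, 0,12.3,0,-15.8,0,12,0, 0,16.4,0,-21,0,16,0, 0,20.5,0,-26.2,0,20,0, 0,24.6,0,-31.5,0,24,0, 0,28.8,0,-36.8,0,28,0, 0,32.9,0,-42,0,32,0, 0,37,0,-47.2,0,36,0, 0,41.1,0,-52.5,0,40,0, 0,45.2,0,-57.8,0,44.5,0, 0,49.3,0,-63,0,48.9,0]'; python3 -m inch '[0,0,0,0,0,0,0]'
```

```text
clock: 1.35
eef_pos: [410.0, 14.0, 231.5]
tool_rot: [-1.57, 0.0, -1.265]
force: [1.9, -0.4, -0.9]
width: -0.1
clock: 1.45
eef_pos: [411.2, 9.0, 231.8]
tool_rot: [-1.569, -0.004, -1.275]
force: [-0.7, 0.9, 0.3]
width: 0.1
```

```bash
cat >> h.py <<'E'
from scipy.spatial.transform import Rotation as Ro
YAW=np.radians(17.7); C=np.array([497.5,-165.5])
U=np.array([np.cos(YAW),np.sin(YAW)]); V=np.array([-U[1],U[0]])
def togo(u,v,z):
    s=ctrl.read_state(); R=Ro.from_euler('xyz',s['tool_rot']); g=np.r_[C+u*U+v*V,z]
    Rg=Ro.from_euler('xyz',[-np.pi/2,0,YAW-np.pi/2])
    print('cm',(R.inv().apply(g-s['eef_pos'])/10).round(2),'deg',np.degrees((R.inv()*Rg).as_rotvec()).round(1),'pos',s['eef_pos'].round(1),'F',s['force'].round(1),'t',s['clock'])
E
python3 -c "
from h import *
togo(-39,0,160)"
```

```text
cm [19.24  7.25 -0.73] deg [-0.1 -0.8  0.2] pos [411.2   9.  231.8] F [-0.7  0.9  0.3] t 1.45
```

```bash
python3 -m inch '[0,4,0,-0.2,0,0,0, 0,8,1.5,-0.3,0,0,0, 0,12,3.5,-0.5,0,0,0, 0,16,5.2,-0.6,0,0,0, 0,19.2,7.2,-0.7,0,0,0, 0,19.2,7.2,-0.7,0,0,0, 0,19.2,7.2,-0.7,0,0,0]'
python3 - <<'E'
from h import *
togo(-39,0,120); snap('side','side1'); snap('wrist','wrist1')
a=cv2.imread('pics/side1.png')[180:400,220:480]
cv2.imwrite('pics/side1c.png',cv2.resize(a,None,fx=2.6,fy=2.6,interpolation=cv2.INTER_CUBIC))
E
```

```text
clock: 2.15
eef_pos: [460.8, -168.9, 158.6]
tool_rot: [-1.572, 0.002, -1.263]
force: [-0.5, 0.7, -0.0]
width: 0.2
cm [ 0.8   3.86 -0.29] deg [ 0.1 -0.1 -0.1] pos [ 460.8 -168.9  158.6] F [-0.5  0.7 -0. ] t 2.15
```

View pics/side1c.png

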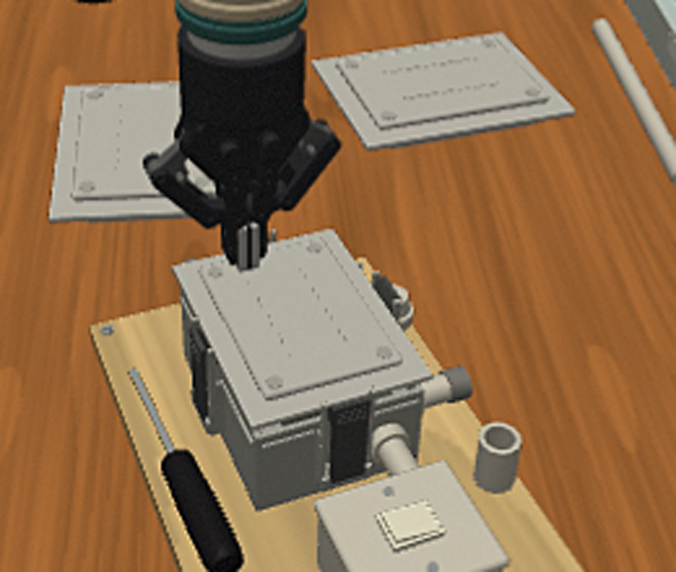

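View pics/wrist1.png

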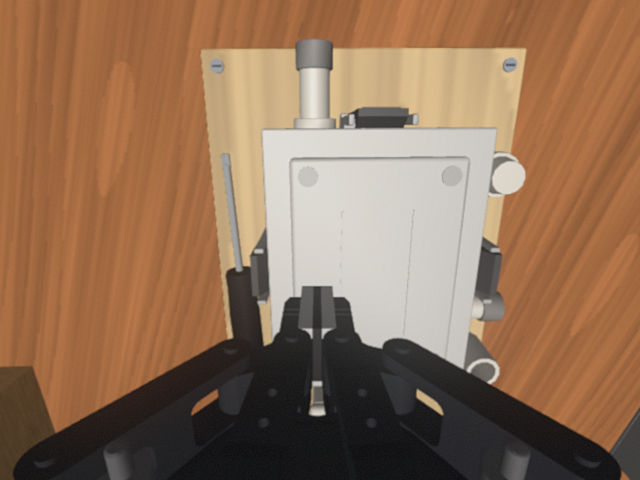

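```bash
python3 -m inch '[0,0.8,2,-0.3,0,0,0, 0,0.8,3.9,-0.3,0,0,0, 0,0.8,4.2,-0.3,0,0,0, 0,0.8,4.5,-0.3,0,0,0, 0,0.8,4.7,-0.3,0,0,0, 0,0.8,4.7,-0.3,0,0,0]'; python3 -c "
from h import *
togo(-39,0,103)"
```

```text
clock: 2.85
eef_pos: [461.5, -177.3, 112.9]
tool_rot: [-1.57, -0.0, -1.261]
force: [-0.4, -0.3, -0.4]
width: 0.0
cm [-0.03  0.99 -0.11] deg [-0.1  0.   0. ] pos [ 461.5 -177.3  112.9] F [-0.4 -0.3 -0.4] t 2.85
```

```bash
python3 -m inch '[0,0,0.2,-0.1,0,0,0, 0,0,0.4,-0.1,0,0,0, 0,0,0.6,-0.1,0,0,0, 0,0,0.6,-0.1,0,0,0]';python3 -m inch '[0,0,0.2,0,0,0,0, 0,0,0.2,0,0,0,0]';python3 -m inch '[0,0,0.2,0,0,0,0, 0,0,0.2,0,0,0,0]'
```

```text
clock: 3.25
eef_pos: [462.2, -178.1, 107.6]
tool_rot: [-1.567, -0.002, -1.262]
force: [1.5, 2.4, 8.3]
width: -0.1
clock: 3.45
eef_pos: [462.3, -178.3, 105.4]
tool_rot: [-1.567, -0.002, -1.262]
force: [2.3, 0.2, 5.1]
width: -0.2
clock: 3.65
eef_pos: [461.8, -178.0, 103.4]
tool_rot: [-1.567, -0.001, -1.262]
force: [0.6, 1.7, 7.0]
width: 0.1
```

```bash
python3 -m inch '[0,0,0.15,0,0,0,0, 0,0,0.15,0,0,0,0]';python3 -m inch '[0,0,0.15,0,0,0,0, 0,0,0.15,0,0,0,0]';python3 -m inch '[0,0,0.15,0,0,0,0, 0,0,0.15,0,0,0,0]'
```

```text
clock: 3.85
eef_pos: [461.9, -177.9, 102.8]
tool_rot: [-1.567, -0.001, -1.262]
force: [-0.9, 1.7, 17.0]
width: -0.1
clock: 4.05
eef_pos: [462.1, -178.0, 101.3]
tool_rot: [-1.566, -0.002, -1.262]
force: [-0.7, 2.9, 15.6]
width: -0.1
clock: 4.25
eef_pos: [462.2, -177.9, 101.0]
tool_rot: [-1.565, -0.001, -1.262]
force: [-3.4, 3.6, 30.0]
width: -0.1
```

Run:
```python
from h import *
snap('side','side2')
a=cv2.imread('pics/side2.png')[230:400,240:440]
cv2.imwrite('pics/side2c.png',cv2.resize(a,None,fx=3.5,fy=3.5,interpolation=cv2.INTER_CUBIC))
```

```text
(no output)
```

View pics/side2c.png

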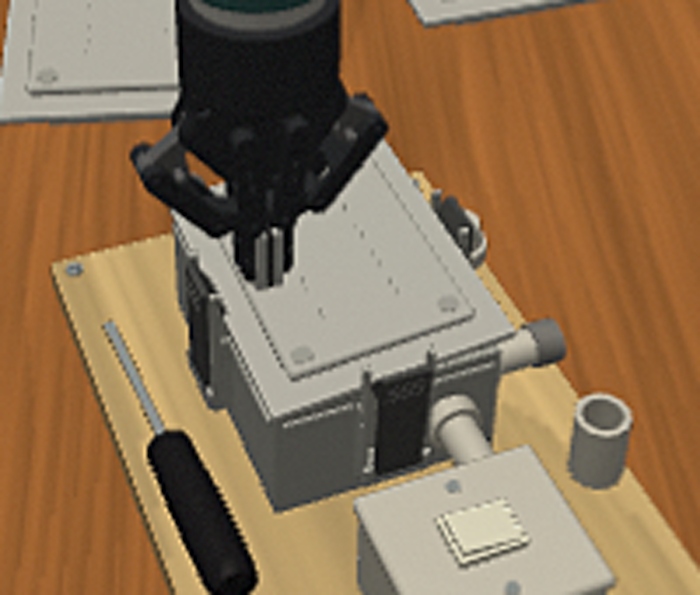

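The picture shows the near side dropped to the rim, with its catch at crop (200,330) standing beside the ribs. It is now rigid at 30 N. Next is the far side.

```bash
python3 -m inch '[0,0,-2,0,0,0,0, 0,0,-4,0,0,0,0, 0,0,-4,3,0,0,0, 0,0,-4,6,0,0,0, 0,0,-4,7.8,0,0,0, 0,0,-4,7.8,0,0,0, 0,0,-4,7.8,0,0,0]';python3 -c "
from h import *
togo(39,0,125)"
```

```text
clock: 5.0
eef_pos: [533.4, -154.5, 137.5]
tool_rot: [-1.572, 0.0, -1.262]
force: [-1.1, -0.4, 0.6]
width: -0.0
cm [-0.04  1.25  0.15] deg [ 0.1 -0.  -0. ] pos [ 533.4 -154.5  137.5] F [-1.1 -0.4  0.6] t 5.0
```

```bash
python3 -m inch '[0,0,0.6,0.15,0,0,0, 0,0,1.2,0.15,0,0,0, 0,0,1.5,0.15,0,0,0, 0,0,1.8,0.15,0,0,0, 0,0,1.8,0.15,0,0,0]';python3 -m inch '[0,0,0.3,0,0,0,0, 0,0,0.6,0,0,0,0, 0,0,0.6,0,0,0,0]';python3 -m inch '[0,0,0.3,0,0,0,0, 0,0,0.6,0,0,0,0, 0,0,0.6,0,0,0,0]';python3 -m inch '[0,0,0.2,0,0,0,0, 0,0,0.4,0,0,0,0, 0,0,0.4,0,0,0,0]'
```

```text
clock: 5.5
eef_pos: [535.3, -153.9, 119.3]
tool_rot: [-1.572, 0.001, -1.263]
force: [0.6, 0.3, 0.3]
width: -0.3
clock: 5.8
eef_pos: [535.6, -153.7, 113.4]
tool_rot: [-1.571, 0.0, -1.262]
force: [0.2, 0.8, -0.3]
width: -0.1
clock: 6.1
eef_pos: [535.7, -153.9, 107.8]
tool_rot: [-1.571, 0.0, -1.262]
force: [-0.6, -0.4, 2.0]
width: -0.2
clock: 6.4
eef_pos: [534.9, -154.4, 104.6]
tool_rot: [-1.572, 0.0, -1.263]
force: [-3.1, 1.0, 10.0]
width: -0.1
```

```bash
python3 -m inch '[0,0,0.2,0,0,0,0, 0,0,0.2,0,0,0,0]';python3 -m inch '[0,0,0.15,0,0,0,0, 0,0,0.15,0,0,0,0]';python3 -m inch '[0,0,0.15,0,0,0,0, 0,0,0.15,0,0,0,0]';python3 -m inch '[0,0,0.15,0,0,0,0, 0,0,0.15,0,0,0,0]'
```

```text
clock: 6.6
eef_pos: [535.8, -153.8, 101.5]
tool_rot: [-1.571, 0.0, -1.262]
force: [-1.1, -1.1, 0.3]
width: -0.1
clock: 6.8
eef_pos: [535.7, -153.6, 99.8]
tool_rot: [-1.571, 0.0, -1.262]
force: [0.2, -0.2, -0.6]
width: -0.3
clock: 7.0
eef_pos: [535.9, -153.8, 99.1]
tool_rot: [-1.571, 0.0, -1.262]
force: [-1.6, 0.4, 5.0]
width: -0.3
clock: 7.2
eef_pos: [536.0, -153.8, 99.1]
tool_rot: [-1.57, 0.0, -1.262]
force: [-4.5, 2.4, 17.4]
width: -0.1
```

```bash
python3 -m inch '[0,0,0.15,0,0,0,0, 0,0,-2,0,0,0,0, 0,0,-4,0,0,0,0, 0,-2,-4,-1.3,0,0,0, 0,-4,-4,-2.6,0,0,0, 0,-5.9,-4,-3.9,0,0,0, 0,-5.9,-4,-3.9,0,0,0, 0,-5.9,-4,-3.9,0,0,0]';python3 - <<'E'
from h import *
togo(0,59,112)
for n in('side','scene'):
    snap(n,n+'3')
a=cv2.imread('pics/side3.png')[230:400,240:440]
b=cv2.imread('pics/scene3.png')[250:420,140:340]
cv2.imwrite('pics/c3.png',cv2.resize(np.hstack([a,b]),None,fx=2,fy=2,interpolation=cv2.INTER_CUBIC))
E
```

```text
clock: 8.0
eef_pos: [481.2, -109.5, 137.4]
tool_rot: [-1.57, -0.001, -1.262]
force: [0.3, 0.8, 0.1]
width: 0.0
cm [-0.07  2.54 -0.15] deg [-0.  0.  0.] pos [ 481.2 -109.5  137.4] F [0.3 0.8 0.1] t 8.0
```

View pics/c3.png

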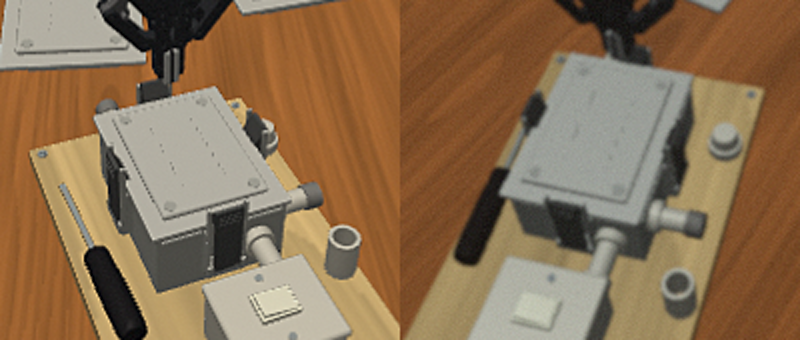

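```bash
python3 -m inch '[0,0,0.8,-0.15,0,0,0, 0,0,1.6,-0.15,0,0,0, 0,0,2,-0.15,0,0,0, 0,0,2,-0.15,0,0,0]';python3 -m inch '[0,0,0.3,0,0,0,0, 0,0,0.6,0,0,0,0, 0,0,0.6,0,0,0,0]';python3 -m inch '[0,0,0.2,0,0,0,0, 0,0,0.4,0,0,0,0, 0,0,0.4,0,0,0,0]';python3 -m inch '[0,0,0.2,0,0,0,0, 0,0,0.2,0,0,0,0]'
```

```text
clock: 8.5
eef_pos: [478.7, -110.0, 116.3]
tool_rot: [-1.573, 0.001, -1.263]
force: [-0.2, 0.0, -0.1]
width: 0.4
clock: 8.8
eef_pos: [479.2, -109.9, 111.0]
tool_rot: [-1.571, 0.0, -1.262]
force: [0.3, -0.8, 0.8]
width: 0.3
clock: 9.1
eef_pos: [479.2, -109.9, 107.1]
tool_rot: [-1.571, 0.0, -1.262]
force: [-0.0, 0.7, -0.2]
width: -0.2
clock: 9.3
eef_pos: [479.2, -109.9, 105.1]
tool_rot: [-1.571, 0.0, -1.262]
force: [0.1, 0.1, 0.2]
width: 0.1
```

```bash
for i in 1 2; do :; done; python3 -m inch '[0,0,0.2,0,0,0,0, 0,0,0.2,0,0,0,0]';python3 -m inch '[0,0,0.2,0,0,0,0, 0,0,0.2,0,0,0,0]';python3 -m inch '[0,0,0.2,0,0,0,0, 0,0,0.2,0,0,0,0]';python3 -m inch '[0,0,0.15,0,0,0,0, 0,0,0.15,0,0,0,0]'
```

```text
clock: 9.5
eef_pos: [479.2, -109.9, 103.1]
tool_rot: [-1.571, 0.0, -1.262]
force: [-0.5, -0.4, 0.1]
width: -0.1
clock: 9.7
eef_pos: [479.2, -109.9, 101.1]
tool_rot: [-1.571, 0.0, -1.262]
force: [-0.8, 0.3, 0.4]
width: 0.1
clock: 9.9
eef_pos: [479.3, -110.0, 99.2]
tool_rot: [-1.571, 0.0, -1.262]
force: [-0.6, 0.3, 0.5]
width: -0.2
clock: 10.1
eef_pos: [479.4, -110.0, 99.0]
tool_rot: [-1.57, 0.0, -1.263]
force: [-3.0, 0.4, 15.3]
width: -0.1
```

The left side meets the finger at z = 99, which is already home height. I'll press it a little harder to make sure, then do the right side.

```bash
python3 -m inch '[0,0,0.15,0,0,0,0, 0,0,0.15,0,0,0,0]';python3 -m inch '[0,0,-2,0,0,0,0, 0,0,-4,0,0,0,0, 0,4,-4,0,0,0,0, 0,8,-4,0,0,0,0, 0,11.8,-4,0,0,0,0, 0,11.8,-4,0,0,0,0, 0,11.8,-4,0,0,0,0]';python3 -m inch '[0,0,1,0,0,0,0, 0,0,2,0,0,0,0, 0,0,2.6,0,0,0,0, 0,0,2.6,0,0,0,0]';python3 -c "
from h import *
togo(0,-59,99)"
```

```text
clock: 10.3
eef_pos: [479.4, -109.9, 98.9]
tool_rot: [-1.569, 0.001, -1.263]
force: [-6.2, 1.1, 31.1]
width: 0.1
clock: 11.0
eef_pos: [514.6, -223.1, 136.0]
tool_rot: [-1.571, 0.0, -1.264]
force: [-0.1, 0.6, 1.0]
width: -0.2
clock: 11.4
eef_pos: [514.2, -221.2, 108.9]
tool_rot: [-1.573, 0.002, -1.261]
force: [0.4, 0.2, 0.0]
width: 0.0
cm [0.09 0.99 0.1 ] deg [ 0.1  0.  -0.1] pos [ 514.2 -221.2  108.9] F [0.4 0.2 0. ] t 11.4
```

```bash
python3 -m inch '[0,0,0.3,0,0,0,0, 0,0,0.6,0,0,0,0, 0,0,0.6,0,0,0,0]';python3 -m inch '[0,0,0.2,0,0,0,0, 0,0,0.2,0,0,0,0]';python3 -m inch '[0,0,0.15,0,0,0,0, 0,0,0.15,0,0,0,0]';python3 -m inch '[0,0,0.15,0,0,0,0, 0,0,0.15,0,0,0,0]'
```

```text
clock: 11.7
eef_pos: [515.0, -222.3, 104.1]
tool_rot: [-1.571, 0.0, -1.262]
force: [0.9, -0.4, -0.6]
width: 0.0
clock: 11.9
eef_pos: [515.1, -222.3, 102.2]
tool_rot: [-1.571, 0.0, -1.262]
force: [0.4, -1.1, -0.1]
width: -0.0
clock: 12.1
eef_pos: [515.1, -222.3, 100.7]
tool_rot: [-1.571, 0.0, -1.262]
force: [-0.5, -0.6, 0.4]
width: -0.0
clock: 12.3
eef_pos: [515.2, -222.4, 99.2]
tool_rot: [-1.571, 0.0, -1.262]
force: [0.4, -0.4, 0.7]
width: 0.3
```

```bash
python3 -m inch '[0,0,0.15,0,0,0,0, 0,0,0.15,0,0,0,0]';python3 -m inch '[0,0,0.2,0,0,0,0, 0,0,0.2,0,0,0,0]'; python3 -m inch '[0,0,-3,0,0,0,0, 0,0,-7,0,0,0,0, 0,0,-11,0,0,0,0, 0,-5,-13,0,0,0,0, 0,-10,-13,0,0,0,0, 0,-15,-13,0,0,0,0, 0,-20,-13,0,0,0,0, 0,-22,-13,0,0,0,0, 0,-22,-13,0,0,0,0]'
python3 - <<'E'
from h import *
for n in('side','scene','wrist'): snap(n,n+'4')
a=cv2.imread('pics/side4.png')[240:400,250:430]; b=cv2.imread('pics/scene4.png')[250:430,150:340]
cv2.imwrite('pics/a4.png',cv2.resize(a,None,fx=3.7,fy=3.7,interpolation=cv2.INTER_CUBIC))
cv2.imwrite('pics/b4.png',cv2.resize(b,None,fx=3.3,fy=3.3,interpolation=cv2.INTER_CUBIC))
E
```

```text
clock: 12.5
eef_pos: [515.2, -222.4, 99.1]
tool_rot: [-1.57, 0.0, -1.262]
force: [-2.1, 1.1, 11.2]
width: -0.2
clock: 12.7
eef_pos: [515.2, -222.4, 99.0]
tool_rot: [-1.569, 0.0, -1.263]
force: [-6.3, 3.6, 26.7]
width: 0.2
clock: 13.6
eef_pos: [447.0, -8.7, 225.7]
tool_rot: [-1.571, 0.002, -1.255]
force: [0.2, -0.9, -1.0]
width: -0.2
```

View pics/a4.png

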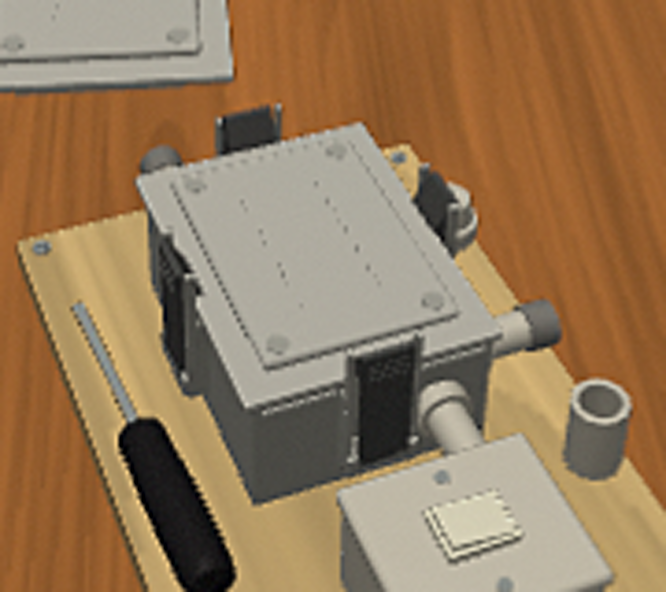

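View pics/b4.png

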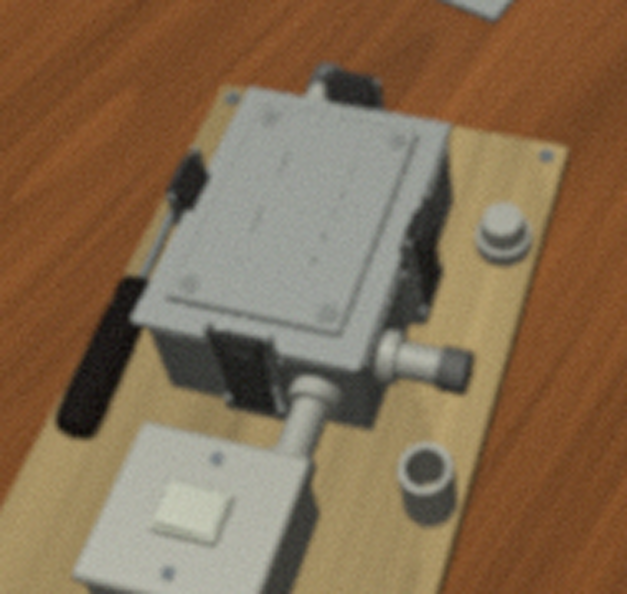

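View pics/wrist4.png

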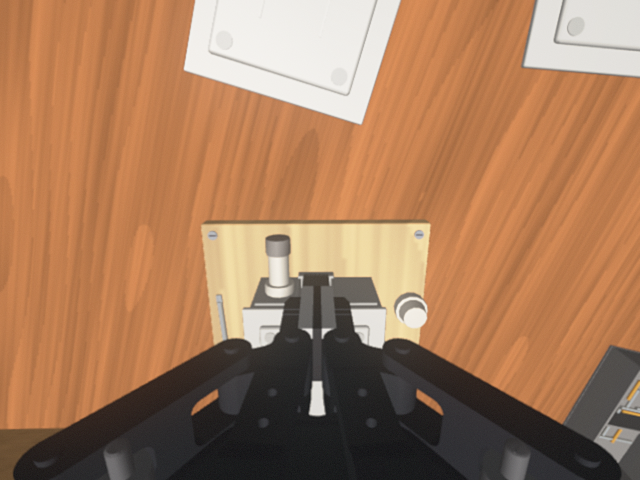

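All four catches are visible, standing above the flange: near (175,270), left (250,130), far (437,200) and right (385,365) in the side crop. As a check I'll triangulate the flange and panel corners across the two views.

Run:
```python
from h import *
np.set_printoptions(precision=1,suppress=True)
s=load('side4'); c=load('scene4')
A=lambda x,y:(x/3.7+250,y/3.7+240); B=lambda x,y:(x/3.3+150,y/3.3+250)
pts={'F nl':((138,178),(249,88)),'F fl':((362,124),(451,124)),'F fr':((500,336),(372,366)),'F nr':((247,405),(132,320)),
'S nl':((195,186),(271,118)),'S fl':((336,151),(400,141)),'S fr':((432,301),(328,314)),'S nr':((277,345),(190,284))}
for k,(a,b) in pts.items():
    (c1,v1),(c2,v2)=ray(s,A(*a)),ray(c,B(*b))
    M=np.c_[v1,-v2]; q=np.linalg.lstsq(M,c2-c1,rcond=None)[0]
    P=(c1+v1*q[0]+c2+v2*q[1])/2; d=P[:2]-C
    print(k,P,'uv',d@U,d@V,'gap',np.linalg.norm(M@q-(c2-c1)))
for n in ('side','scene'):
    d=load(n+'4'); z=load(n+'0')
    # bystander change
    df=np.abs(d['img'].astype(int)-z['img']).max(2)>60
    m=cv2.morphologyEx(df.astype(np.uint8),cv2.MORPH_OPEN,np.ones((3,3)))
    nn,_,st,ce=cv2.connectedComponentsWithStats(m)
    print(n,[(st[i][:5].tolist()) for i in range(1,nn) if st[i][4]>20 and ce[i][1]>230])
```

```text
F nl [ 411.8 -109.5   94.9] uv -64.66517173278595 79.37965588203207 gap 2.02260960709647
F fl [531.1 -68.6  92.7] uv 61.50805348018976 82.10112079874959 gap 2.1145701286022898
F fr [ 582.7 -218.2   82.9] uv 65.14267909947975 -76.10156040388316 gap 3.0564400484116683
F nr [ 462.2 -265.8   94. ] uv -64.16787070758123 -84.84913206236769 gap 0.8486342719554479
S nl [ 441.1 -123.5   99.8] uv -40.92483959605695 57.16303759911499 gap 1.3100681939146714
S fl [515.  -97.   97.5] uv 37.515855325716565 59.970491252003974 gap 1.1072823202529092
S fr [ 551.1 -211.4   99.4] uv 37.09663830515408 -59.989663267500696 gap 0.6996747805687901
S nr [ 476.9 -235.2   99.3] uv -40.80924203004494 -60.13116243198348 gap 1.2948616226397407
side [[298, 268, 57, 16, 291], [362, 292, 12, 17, 74], [328, 338, 14, 6, 46]]
scene [[224, 272, 19, 6, 73], [249, 277, 37, 9, 149], [205, 302, 8, 12, 51]]
```

The four panel screws triangulate to 97.5–99.8 mm against 99 expected, so the cover is flat. The far-right flange corner gave 82.9 mm, which is below the rim, so I put it down to a bad pixel pick. The near side was last felt while the cover was still tilted, so I'll touch it once more.

```bash
python3 -c "
from h import *
togo(-39,0,110)"
```

```text
cm [15.94 11.61 -3.87] deg [-0.  -0.1  0. ] pos [448.8 -13.6 226. ] F [ 1.6 -1.1 -0.1] t 13.75
```

```bash
python3 -m inch '[0,5,0,-1.3,0,0,0, 0,10,2,-2.6,0,0,0, 0,14,5,-3.9,0,0,0, 0,15.9,8,-3.9,0,0,0, 0,15.9,10.5,-3.9,0,0,0, 0,15.9,11.6,-3.9,0,0,0, 0,15.9,11.9,-3.9,0,0,0, 0,15.9,12.1,-3.9,0,0,0, 0,15.9,12.1,-3.9,0,0,0]';python3 -m inch '[0,0,0.2,0,0,0,0, 0,0,0.4,0,0,0,0, 0,0,0.4,0,0,0,0]';python3 -m inch '[0,0,0.1,0,0,0,0, 0,0,0.1,0,0,0,0]'
```

```text
clock: 14.65
eef_pos: [460.2, -175.9, 105.6]
tool_rot: [-1.569, -0.001, -1.261]
force: [-0.5, 0.3, 0.2]
width: -0.1
clock: 14.95
eef_pos: [459.7, -175.8, 101.0]
tool_rot: [-1.57, -0.0, -1.262]
force: [0.1, 0.5, -0.7]
width: -0.1
clock: 15.15
eef_pos: [459.5, -176.0, 99.8]
tool_rot: [-1.571, 0.0, -1.262]
force: [-0.2, 0.0, -0.2]
width: -0.0
```

```bash
python3 -m inch '[0,0,0.15,0,0,0,0, 0,0,0.15,0,0,0,0]';python3 -m inch '[0,0,0.2,0,0,0,0, 0,0,0.2,0,0,0,0]'; python3 -m inch '[0,0,-3,0,0,0,0, 0,0,-7,0,0,0,0, 0,0,-11,0,0,0,0, 0,-5,-13,0,0,0,0, 0,-10,-13,0,0,0,0, 0,-15,-13,0,0,0,0, 0,-15,-13,0,0,0,0, 0,-15,-13,0,0,0,0]'
python3 - <<'E'
from h import *
snap('side','side5')
d=load('side4')['img'].astype(int);e=load('side5')['img']
print((np.abs(d-e).max(2)[255:,255:]>60).sum())
a=cv2.imread('pics/side5.png')[240:400,250:430]
cv2.imwrite('pics/a5.png',cv2.resize(a,None,fx=3.7,fy=3.7,interpolation=cv2.INTER_CUBIC))
E
```

```text
clock: 15.35
eef_pos: [459.6, -176.1, 99.1]
tool_rot: [-1.57, 0.0, -1.262]
force: [-1.2, 0.7, 10.0]
width: -0.0
clock: 15.55
eef_pos: [459.7, -176.1, 98.9]
tool_rot: [-1.569, 0.0, -1.263]
force: [-5.8, 3.1, 30.1]
width: -0.1
clock: 16.35
eef_pos: [413.8, -31.9, 226.4]
tool_rot: [-1.57, 0.0, -1.258]
force: [0.7, 0.1, 1.2]
width: 0.1
0
```

View pics/a5.png

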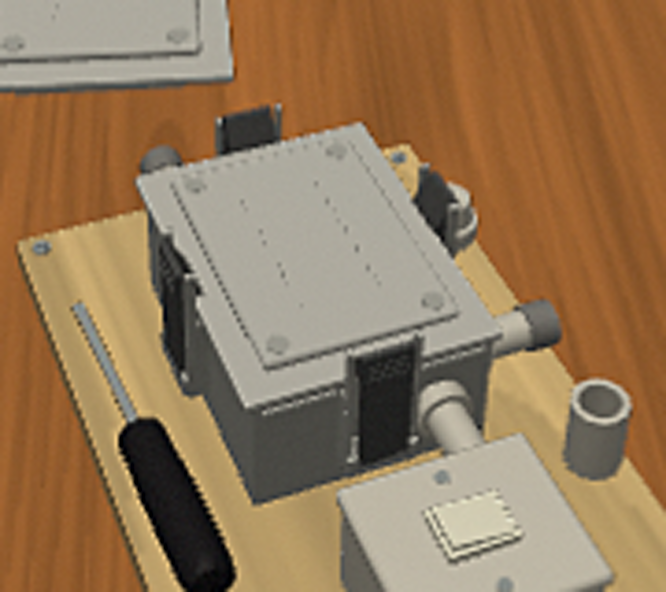

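The near side is also firm at 99 mm. The cover lies flat with all four catches up over its edges, at crop (175,270), (250,130), (437,200) and (385,365). Screwdriver and coupling are where they were, so I'm handing the job in.

```bash
python3 -c "
from cell import finish_job
print(finish_job())"
```

```text
the job is handed in; nothing more can be done
None
```

The cover is pressed home on the junction box, and I handed the job in at about 16 s with the arm clear of everything. I pressed it with the shut fingers on the near, far, left and right sides in turn, then the near side again. The highest reading at the end of a move was about 31 N.

**Height:** All four sides felt firm at z = 98.9–99.1 mm, which matches the 99 mm expected when clicked home. The left and right sides were already at that height when I reached them, so they had gone down during the near and far presses. The four panel screws, measured across two views, came out at 97.5–99.8 mm, so the cover lies flat.

**Catches:** In the last pictures all four catches stand upright above the cover's edge. That is by eye only, as nothing measured how far they bend.

**Things on the board:** Comparing the pictures before and after the first round of presses, the only changes were around the cover. The last side picture matches the one before it. The screwdriver, gland and coupling had not moved.

**One check disagreed:** the far-right flange corner measured 82.9 mm, which is below the rim and so impossible. I put it down to a badly picked pixel, since the screw beside that corner read 99.4 mm.

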